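Lay out a rapid-test place

TASK

Get this place ready for a rapid test: slide the bottom test cassette, the one already sticking out, from the dispenser and lay it face up in the oblong tray, and set the timer in the square tray, the small dropper bottle in the narrow round socket and the plastic sample cup in the wide round seat. Everything should sit fully down in its own holder; never tip over the bottle or the cup, and leave the other cassettes stacked in the dispenser.

Things in the scene. Friction and masses are not known exactly. Their poses are not given: they have to be found in the camera images.
- cassette: Lowest of four flat white test cassettes in the dispenser, 72 (x) x 24 (y) x 8 mm, result window and round sample well on top. Its -x end (sample well) sticks 22 to 26 mm out of the front, nothing under it: pinch it there across the 24 mm from above, 12 mm in from that end, and draw it straight along its -x; free after 55 mm. Origin: centre of its underside.
- top_cassette: The topmost of the three other, identical cassettes (72 x 24 x 8 mm), which lie on the lowest one and drop down by one thickness (8 mm) when it is drawn out. Must stay in the dispenser. Origin: centre of its underside.
- dispenser: Fixed gravity dispenser: clear upright magazine 82 x 33 mm on a grey pedestal and an aluminium foot 104 x 62 mm, 62 mm high in all. The cassettes lie on its deck, 22 mm above the worktop; the gate under the front wall (outside at x = -40.5 mm) is 11.5 mm high and lets one out at a time, along -x. Origin: on the worktop under the middle of the magazine.
- timer: Bench timer, flat box 60 (x) x 62 (y) mm, sides 16 mm high (19 mm with the raised display), keys and display up. Origin: centre of its underside.
- bottle: Small white dropper bottle, 53 mm tall: round body 27 mm in diameter up to 30 mm height, above it a tapering nozzle 18 mm wide or less. Origin: centre of its underside.
- cup: Clear plastic sample cup, open at the top, 36 mm tall, 47 mm in diameter at the rim and 43 mm at the base; light. Origin: centre of its underside.
- cassette_tray: Fixed white oblong tray for the cassette, 99 x 51 mm outside, 7 mm high. Pocket with a grey floor 4 mm above the worktop, 77 (x) x 29 (y) mm at the floor; its 3 mm high walls slope outwards at 45 degrees. The cassette lies lengthwise along x, either way round. Origin: centre of the underside, on the worktop.
- timer_tray: Fixed white, nearly square tray for the timer, 93 x 95 mm outside, 9 mm high. Pocket with a grey floor 4 mm above the worktop, 65 (x) x 67 (y) mm at the floor; its 5 mm high walls slope outwards at 45 degrees. The timer's sides go parallel to the pocket's, any way round. Origin: centre of the underside, on the worktop.
- bottle_socket: Fixed white round holder for the dropper bottle, the smaller of two, 56 mm across, 14 mm high. Well 10 mm deep with a grey floor 4 mm above the worktop, tapering from 41 mm across at the mouth to 31.6 mm at the floor. Origin: centre of the underside, on the worktop.
- cup_seat: Fixed white round holder for the cup, the larger of two, 75 mm across, 12 mm high. Well 8 mm deep with a grey floor 4 mm above the worktop, tapering from 60 mm across at the mouth to 49 mm at the floor. Origin: centre of the underside, on the worktop.
Things that resemble listed ones, but are neither listed nor needed, are in the scene too. What is shaped like the dispenser but blue or pink is not meant.

How it is judged:
By the outcome, as a careful person would: the job done as asked, in the order asked, and still so for the second after the job is handed in, with the robot touching nothing.
It also fails if it takes over 106 s, if anything falls off the work surface, if the arm or the gripper's body presses on something with over 40 N, if the wrist force passes 120 N, or if a joint passes its speed limit or range.

ROBOT

A 7-joint arm with a two-finger parallel gripper is mounted at the origin on a cart in front of the work surface, level with it; the furniture and walls round the work are solid. World frame = base frame: x ahead of the robot, y to its left, z up, the work surface at z = 0. Lengths are in m, angles in rad, forces in N, time in s.
With the tool pointing down it reaches from about 0.4 to 0.85 m from the base axis. Payload 10.4 kg.
Tool frame: the origin (TCP) lies midway between the tips of the shut fingers; the grasp point (between the pads) lies 19 mm behind it (manip.tcp_to_grasp is the distance from the TCP to the grasp point, in m); z points along the fingers, y is the line along which they close (so a half turn about z gives the same grasp; the last joint's range is limited). The gripper opens to 85 mm and grips with 20 to 120 N. Pads are 22 mm wide; open, the fingers measure 114 mm over their backs; the gripper's body (76 mm by 85 mm) begins 54 mm behind the grasp point. The pads swing forward as they close: fully open they stand 13 mm farther back than shut.
Start: joints at [-1.203, 0.332, -0.065, 1.46, 0.022, 1.35, -0.088], TCP at [0.238, 0.578, 0.231] pointing down, gripper open.
Joint ranges: [-2.6, 2.6], [-0.5, 2.12], [-1.47, 1.34], [0.16, 2.42], [-1.27, 4.41], [0.06, 2.06], [-2.6, 2.6]. Speed limits (rad/s): [2.22, 2.22, 2.79, 2.79, 3.14, 3.14, 3.14].

INTERFACE

Orientations are given as a unit quaternion [x, y, z, w].
In Python, from workcell import manip gives the robot as it stands.
- The arm moves only by the shell command python3 -m jog 'ROWS' [FORCE]. ROWS is a JSON object of lists of equal length, an entry for each row: "offset": the shift along the world's x, y, z in m, a list of three; "yaw": the turn about the world's z in degrees; "jaw": the closure, from 0 (fully open) to 1 (shut). A call has 1 to 20 rows; each row shifts and turns the commanded pose from where the row before left it; what a row does not reach is not made up. A row lasts 1/12 s, in which the tool goes at most 41.7 mm and 7.16 degrees, less where a joint would pass 70% of its speed; a pose out of reach is approached as far as the arm can. A call is refused whole if a number of a shift passes 0.0417 or a number of a turn 7.16, either way. A call with a gripper value outside its range is refused whole. The fingers move at their own pace and stop on an object; FORCE is the grip in N (left out, the last holds). Time passes only in rows, so rows that do not move let the fingers close. It gives the time, the measured TCP pose, the force, the opening and the grip force at its end, in the units of the state.
- manip.get_obs(): the state, without advancing time (a new reading comes with each control period).
- manip.camera(name): name is "side" or "top" or "wrist"; returns a dict with "frame" (420x560x3 uint8, red, green, blue), "camera_matrix" (3x3 intrinsics, pixels), "eye" and "attitude" of the camera in the world; the wrist camera has in their place "hand_eye" (4x4, takes a point from camera to tool coordinates, whose origin is the TCP and whose axes are the flange's). Camera axes: x right, y up, looking along -z (the intrinsics and any distortion apply to the point x, -y, -z); pixel columns grow to the right and rows downward; lengths in m; the calibration is good to about 2 mm. The wrist camera is an equidistant fisheye: a pixel r from the principal point sees the ray r / f radians off the axis. A picture is of the moment at which its call begins: read the wrist's pose just before it. There is no depth.
- manip.hand_in(): hands the job in; it is judged then, once.
Trained networks look in a picture, given as the dict that the camera call returned (one of the last four; its "shot" number tells which), for a name from the list of things; names that differ only in an ending like _2 or _b are one class to them, and where a whole thing is asked for, a point or a joint stands for the part that bears it (a point fixed in the world has none). Each returns a list of dicts, best first, with "score" (0 to 1); they miss things now and then, are a little off and sometimes report something else, mostly with a low value. They report only what shows in the picture. A call takes as long as a camera call. They do not tell look-alikes from the thing itself.
- manip.masks_of(picture, name): "region" (420x560 bool, what is visible of it).
- manip.tip_of(picture, name): "at" ([x, y, z] in m, in world coordinates, good to about 4 mm: a listed point, or the origin of a listed thing).
The state is a dict: "clock": time; "joint_pos": joint angles; "joint_velocities": joint speeds; "tau": joint torques, N m; "position": TCP position; "ee_rot": TCP orientation; "ft_force": force on the tool from outside, world axes, zero at the start; "torque": the same for the moment, N m; "grip_width": opening from 0.0 (shut) to 1.0 (fully open); "grasp_force": force on a finger pad.
Only numpy, scipy, OpenCV 4.12 (cv2) and the standard library are available. Lean on these libraries where they do the work, as an engineer would, in place of code of your own. Each camera call takes 0.05 s, during which the arm holds its last target. There are 200 camera calls.

## Working session

There is one attempt and no reset: what is moved stays moved. The work goes in short steps, Python scripts to look and compute and a shell command to move; the robot and the scene stay as the last step left them, time stands still between calls to the robot, and variables do not carry over. Pictures are saved under pics/ and viewed, at most 14 in all, crops included, and the job is handed in when it is done.

```bash
ls; mkdir -p pics; cat > h.py <<'E'
from workcell import manip
import numpy as np, cv2
from scipy.spatial.transform import Rotation as R
def save(p,f,crop=None,scale=1):
    im=p["frame"][:,:,::-1]
    if crop: x0,y0,x1,y1=crop; im=im[y0:y1,x0:x1]
    im=cv2.resize(im,None,fx=scale,fy=scale,interpolation=cv2.INTER_CUBIC); cv2.imwrite("pics/"+f,im)
def att(p):
    a=np.array(p["attitude"],float)
    return a[:3,:3] if a.ndim==2 else R.from_quat(a).as_matrix()
def ray(p,uv):
    K=np.array(p["camera_matrix"]); d=np.linalg.solve(K,[uv[0],uv[1],1.]); d=att(p)@(d*[1,-1,-1])
    return np.array(p["eye"],float),d
def onz(p,uv,z):
    e,d=ray(p,uv); return e+d*(z-e[2])/d[2]
def proj(p,X):
    c=att(p).T@(np.array(X)-np.array(p["eye"]));c=c*[1,-1,-1];q=np.array(p["camera_matrix"])@c; return q[:2]/q[2]
E
python3 - <<'E'
from h import *
o=manip.get_obs(); print({k:np.round(v,3) for k,v in o.items()})
print(manip.tcp_to_grasp)
for c in("top","side"):
    p=manip.camera(c); save(p,c+"0.png",scale=1.42)
    print(c,{k:np.round(v,3) for k,v in p.items() if k!="frame"})
    for n in "cassette top_cassette dispenser timer bottle cup cassette_tray timer_tray bottle_socket cup_seat".split():
        print(n,[(round(d["score"],2),np.round(d["at"],3).tolist(),np.round(proj(p,d["at"])).tolist()) for d in manip.tip_of(p,n)])
E
```

```text
pics
{'clock': np.float64(0.0), 'joint_pos': array([-1.203,  0.333, -0.065,  1.461,  0.022,  1.35 , -0.088]), 'joint_velocities': array([-0.001,  0.001, -0.   , -0.   , -0.001, -0.001, -0.   ]), 'tau': array([ 1.0000e-03, -6.2544e+01,  5.0000e-02, -3.9160e+01,  1.6000e-02,
        1.0000e-02,  0.0000e+00]), 'position': array([0.238, 0.578, 0.231]), 'ee_rot': array([ 0.194,  0.981, -0.001, -0.   ]), 'ft_force': array([ 0.804, -0.599,  0.038]), 'torque': array([-0.022,  0.038,  0.041]), 'grasp_force': np.float64(0.0), 'grip_width': np.float64(1.002)}
0.0187
top {'camera_matrix': array([[484.25 ,   0.   , 270.112],
       [  0.   , 484.25 , 208.876],
       [  0.   ,   0.   ,   1.   ]]), 'eye': array([ 0.503, -0.157,  1.564]), 'attitude': array([ 0.021, -0.014, -0.706,  0.708]), 'shot': np.int64(1)}
cassette [(0.43, [0.481, -0.28, 0.021], [314.0, 240.0])]
top_cassette [(0.37, [0.438, 0.273, -0.0], [142.0, 253.0])]
dispenser [(0.98, [0.33, -0.348, -0.003], [334.0, 287.0]), (0.95, [0.46, -0.637, 0.001], [424.0, 247.0]), (0.88, [0.501, -0.286, 0.004], [315.0, 234.0]), (0.42, [0.61, -0.026,
[... 940 characters left out ...]
0.36, [0.501, -0.287, 0.047], [310.0, 197.0]), (0.23, [0.438, -0.028, -0.002], [322.0, 255.0])]
dispenser [(0.75, [0.459, -0.636, 0.006], [328.0, 162.0]), (0.73, [0.501, -0.283, -0.0], [310.0, 209.0]), (0.7, [0.801, 0.026, 0.001], [207.0, 254.0])]
timer [(0.94, [0.438, 0.269, 0.001], [313.0, 322.0])]
bottle [(0.69, [0.432, 0.116, -0.001], [320.0, 285.0])]
cup [(0.56, [0.633, 0.291, -0.003], [242.0, 321.0]), (0.52, [0.436, -0.031, -0.003], [322.0, 255.0])]
cassette_tray [(0.57, [0.634, 0.292, -0.0], [241.0, 320.0])]
timer_tray [(0.75, [0.611, -0.029, -0.003], [269.0, 250.0])]
bottle_socket [(0.59, [0.617, -0.185, 0.001], [274.0, 221.0])]
cup_seat [(0.97, [0.632, 0.126, -0.0], [253.0, 280.0])]
```

View pics/top0.png

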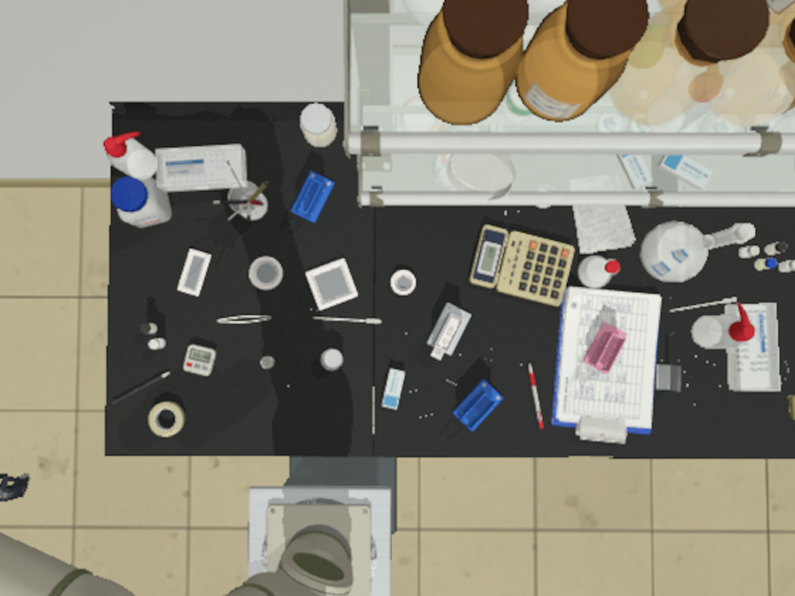

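View pics/side0.png

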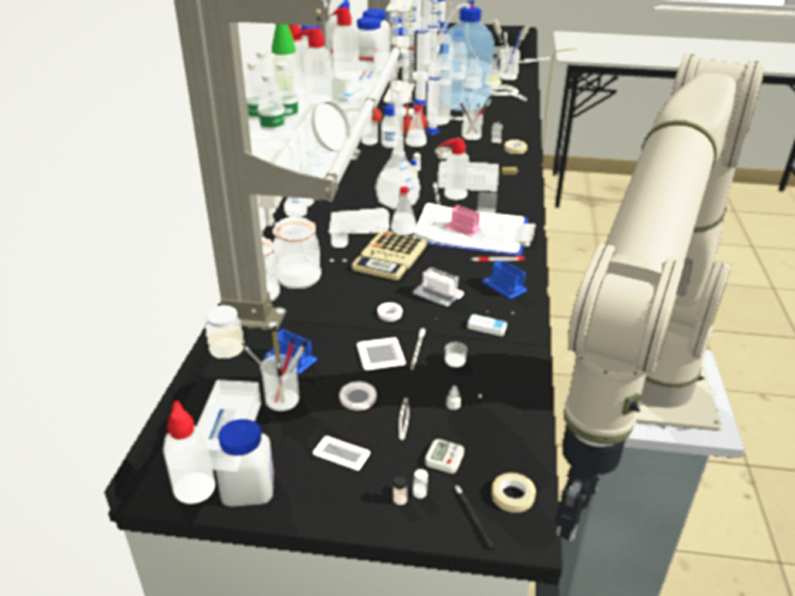

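The top view (scaled by 1.42) shows:
- **Timer** at (199,360), **bottle** at (267,362) and **cup** at (331,359).
- **Holders:** oblong tray (194,272), cup seat (265,273), square tray (331,284), bottle socket (403,282).
- **Dispenser candidates:** grey/clear (448,330), blue (478,405), blue (313,196), pink (605,348). Only the grey one with white cassettes fits the description.
- **Bottle candidates:** (267,362), plus two vials at (150,328) and (157,343). The nozzle shape fits (267,362).

The side view agrees. I'll confirm with an enlarged crop and mask geometry.

```bash
cat >> h.py <<'E'
def rect(p,name,near,z,k=0):
    """min-area rectangle on plane z of the mask of name nearest to world xy"""
    best=None
    for d in manip.masks_of(p,name):
        v,u=np.nonzero(d["region"])
        if len(u)<10: continue
        X=np.array([onz(p,(a,b),z)[:2] for a,b in zip(u,v)])
        e=np.hypot(*(X.mean(0)-near))
        if best is None or e<best[0]: best=(e,X,d["score"])
    if best is None: return None
    e,X,s=best
    (c,wh,a)=cv2.minAreaRect((X*1000).astype(np.float32))
    return round(s,2),np.round(np.array(c)/1000,4).tolist(),np.round(wh,1).tolist(),round(a,1),np.round(X.mean(0),4).tolist()
E
python3 - <<'E'
from h import *
p=manip.camera("top"); s=manip.camera("side")
for n,xy,z in [("cassette",(.48,-.28),.03),("dispenser",(.5,-.286),.0),("timer",(.437,.275),.016),("bottle",(.432,.12),.03),("cup",(.443,-.028),.036),("cassette_tray",(.64,.29),.007),("timer_tray",(.612,-.026),.009),("bottle_socket",(.615,-.187),.014),("cup_seat",(.635,.127),.012)]:
    print(n,"TOP",rect(p,n,xy,z),"SIDE",rect(s,n,xy,z))
def cr(p,c,s=4,h=40):
    u,v=map(int,c);im=p["frame"][v-h:v+h,u-h:u+h,::-1]; return cv2.resize(im,(390,290) if 0 else (290,290),interpolation=cv2.INTER_CUBIC)
a=np.hstack([cr(p,(315,232),h=30),cr(s,(308,202),h=30)])
b=np.hstack([cr(p,(188,255),h=25),cr(s,(320,280),h=25)])
cv2.imwrite("pics/crop1.png",np.vstack([a,b]))
E
```

```text
cassette TOP (0.55, [0.4564, -0.2601], [18.9, 22.1], 0.2, [0.4568, -0.2617]) SIDE None
dispenser TOP (0.94, [0.5102, -0.2911], [63.2, 102.5], 63.5, [0.5155, -0.2909]) SIDE (0.59, [0.5098, -0.3341], [153.8, 98.7], 80.4, [0.5129, -0.3274])
timer TOP (0.62, [0.4404, 0.2732], [67.1, 60.1], 76.3, [0.4407, 0.2727]) SIDE (0.68, [0.4381, 0.2789], [75.1, 64.6], 76.5, [0.4382, 0.2797])
bottle TOP (0.44, [0.4348, 0.1166], [22.7, 21.1], 63.9, [0.4343, 0.1164]) SIDE None
cup TOP (0.73, [0.4432, -0.0285], [43.9, 44.1], 0.4, [0.4426, -0.028]) SIDE (0.75, [0.4401, -0.0113], [44.5, 81.7], 5.1, [0.4417, -0.0102])
cassette_tray TOP (0.68, [0.6381, 0.2894], [53.4, 99.1], 71.7, [0.6381, 0.2895]) SIDE (0.85, [0.6375, 0.2925], [53.6, 99.5], 74.4, [0.6372, 0.2926])
timer_tray TOP (0.64, [0.6111, -0.0238], [93.3, 94.8], 20.4, [0.6108, -0.0237]) SIDE None
bottle_socket TOP (0.46, [0.6156, -0.1859], [57.9, 51.3], 0.2, [0.6149, -0.1853]) SIDE (0.61, [0.6124, -0.1781], [48.9, 66.1], 9.0, [0.6131, -0.177])
cup_seat TOP (0.65, [0.6367, 0.1256], [71.1, 72.7], 45.4, [0.6356, 0.1259]) SIDE (0.92, [0.6334, 0.1309], [75.1, 84.6], 8.8, [0.6334, 0.1322])
```

View pics/crop1.png

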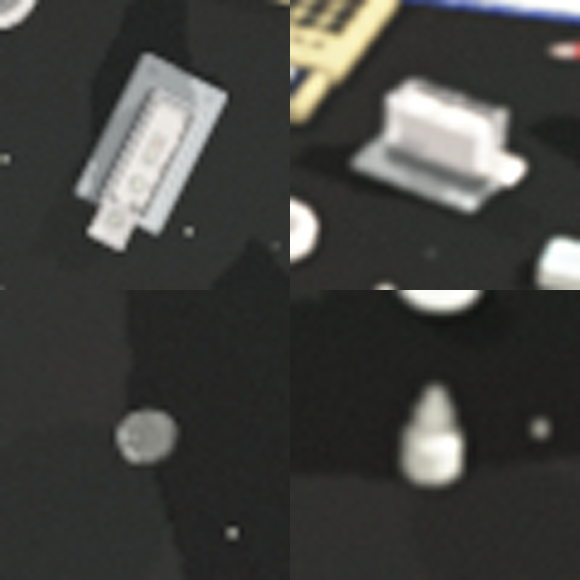

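The crop confirms the grey/clear dispenser, with its bottom cassette sticking out toward the lower left of the top view (world −x, +y, yaw about −26°). It also confirms the nozzle bottle at top pixel (188,255). Next I move over toward the dispenser.

```bash
python3 -m jog '{"offset":[[0.026,-0.03,0],[0.026,-0.03,0],[0.026,-0.03,0],[0.026,-0.03,0],[0.026,-0.03,0],[0.026,-0.03,0],[0.026,-0.03,0],[0.02,-0.035,0],[0,-0.04,0],[0,-0.04,0],[0,-0.04,0],[0,-0.04,0],[0,-0.04,0],[0,-0.04,0],[0,-0.04,0],[0,-0.04,0],[0,-0.04,0],[0,-0.04,0],[0,-0.04,0],[0,-0.04,0]],"yaw":[-2,-2,0,0,0,0,0,0,0,0,0,0,0,0,0,0,0,0,0,0],"jaw":[0,0,0,0,0,0,0,0,0,0,0,0,0,0,0,0,0,0,0,0]}' 30
cat >> h.py <<'E'
def pose():
    o=manip.get_obs(); return np.array(o["position"]),R.from_quat(o["ee_rot"]).as_matrix(),o
def closeang(Rm): return np.degrees(np.arctan2(Rm[1,1],Rm[0,1]))%180
class Wr:
    """wrist shot with world pixel->ray and point->pixel"""
    def __init__(s):
        s.t,s.R,s.o=pose(); s.p=manip.camera("wrist"); H=np.array(s.p["hand_eye"]); s.E=s.R@H[:3,3]+s.t; s.A=s.R@H[:3,:3]; s.K=np.array(s.p["camera_matrix"])
    def onz(s,u,v,z):
        u=np.asarray(u,float);v=np.asarray(v,float)
        x=(u-s.K[0,2])/s.K[0,0];y=(v-s.K[1,2])/s.K[1,1];r=np.hypot(x,y)+1e-9
        d=np.stack([np.sin(r)*x/r,-np.sin(r)*y/r,-np.cos(r)],-1)@s.A.T
        return s.E+d*((z-s.E[2])/d[...,2])[...,None]
    def px(s,X):
        c=(np.asarray(X)-s.E)@s.A; c=c*[1,-1,-1]; h=np.hypot(c[...,0],c[...,1])+1e-9; th=np.arctan2(h,c[...,2])
        return np.stack([s.K[0,2]+s.K[0,0]*th*c[...,0]/h,s.K[1,2]+s.K[1,1]*th*c[...,1]/h],-1)
    def rect(s,name,near,z):
        best=None
        for d in manip.masks_of(s.p,name):
            n,l,st,cc=cv2.connectedComponentsWithStats(d["region"].astype(np.uint8))
            k=1+np.argmax(st[1:,4]); v,u=np.nonzero(l==k); X=s.onz(u,v,z)[:,:2]; e=np.hypot(*(X.mean(0)-near))
            if best is None or e<best[0]: best=(e,X,d["score"])
        if best is None: return None
        c,wh,a=cv2.minAreaRect((best[1]*1000).astype(np.float32))
        return round(best[2],2),np.round(np.array(c)/1000,4).tolist(),np.round(wh,1).tolist(),round(a,1),np.round(best[1].mean(0),4).tolist()
    def tip(s,name): return [(round(d["score"],2),np.round(d["at"],4).tolist()) for d in manip.tip_of(s.p,name)]
E
```

```text
clock: 3.77
position: [0.4396, -0.1491, 0.2318]
ee_rot: [0.228, 0.974, 0.0, 0.001]
ft_force: [0.8, 0.6, 0.7]
grip_width: 0.999
grasp_force: 0.0
```

```bash
python3 -m jog '{"offset":[[0.01,-0.04,-0.02],[0.01,-0.04,-0.02],[0,0,0]],"yaw":[0,0,0],"jaw":[0,0,0]}'
python3 - <<'E'
from h import *
w=Wr(); print(w.t,closeang(w.R),w.K[0],w.p["hand_eye"])
for n in("cassette","top_cassette","dispenser"): print(n,w.tip(n))
print(w.rect("cassette",(.457,-.262),.03),w.rect("dispenser",(.5,-.286),.0))
save(w.p,"w1.png",scale=1.42)
E
```

```text
clock: 4.02
position: [0.4566, -0.226, 0.1918]
ee_rot: [0.231, 0.973, -0.002, -0.002]
ft_force: [-1.5, 0.3, -0.3]
grip_width: 1.004
grasp_force: 0.0
[ 0.45655572 -0.22598213  0.19182929] 63.253472352272176 [325.1922621    0.         279.69383023] [[ 6.60038691e-04  9.51693224e-01  3.07049787e-01  7.87093909e-02]
 [ 9.99999639e-01 -7.92379050e-04  3.06345499e-04  3.87710065e-04]
 [ 5.34846754e-04  3.07049474e-01 -9.51693404e-01 -1.42661666e-01]
 [ 0.00000000e+00  0.00000000e+00  0.00000000e+00  1.00000000e+00]]
cassette [(0.76, [0.4824, -0.2747, 0.0229])]
top_cassette [(0.88, [0.5018, -0.2829, 0.042])]
dispenser [(0.83, [0.3283, -0.3503, -0.0045]), (0.66, [0.4977, -0.2857, 0.0005]), (0.57, [0.4605, -0.6356, 0.0034]), (0.56, [0.8019, 0.0262, -0.0006])]
None (0.76, [0.5192, -0.2958], [63.9, 126.2], 63.9, [0.5144, -0.2906])
```

View pics/w1.png

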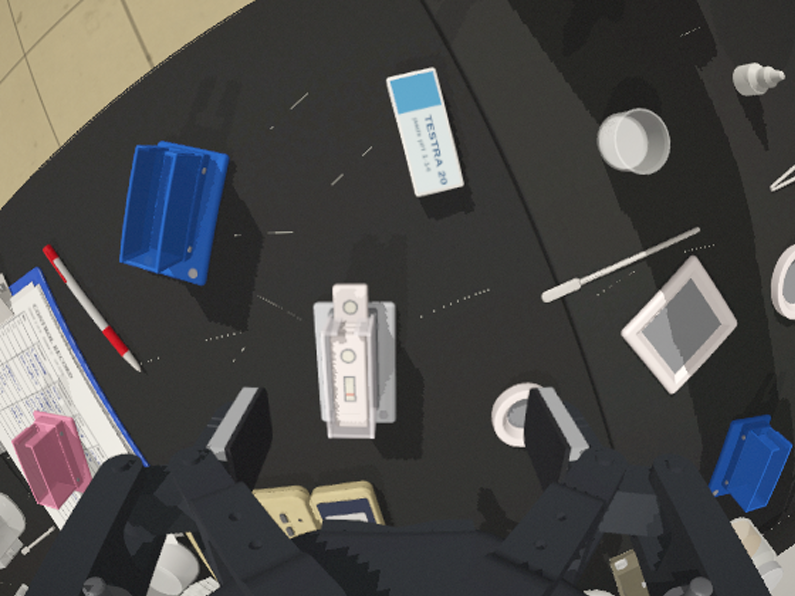

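The picture shows the grey dispenser, its cassette tip at about (350,284–318), centred between the open fingers. I'll measure the tip edges more finely.

```bash
python3 - <<'E'
from h import *
w=Wr(); g=w.p["frame"].astype(float).mean(2)
np.set_printoptions(linewidth=250)
print(g[196:232:2,228:266].astype(int))
L=[];Rr=[]
for v in range(205,212):
    r=g[v,225:270]; t=140; k=np.nonzero(r>t)[0]
    a,b=k[0],k[-1]
    L.append((225+a-(r[a]-t)/(r[a]-r[a-1]),v)); Rr.append((225+b+(r[b]-t)/(r[b]-r[b+1]),v))
for E in(L,Rr):
    E=np.array(E); X=w.onz(E[:,0],E[:,1],.03)[:,:2]; q=np.polyfit(X[:,0],X[:,1],1); print(X[0],X[-1],"ang",np.degrees(np.arctan(q[0])))
a=w.onz([235.],[200.],.03);print(a)
E
```

```text
[[ 52  56  53  52  53  52  52  51  47  50  47  48  47  50  51  49  50  50  47  50  49  48  47  48  47  50  50  48  46  49  48  50  49  46  49  49  50  50]
 [ 56  54  52  51  53  53  51  49  48  47  47  51  46  49  46  48  49  49  49  48  48  52  47  49  49  47  50  47  47  48  47  50  50  47  50  48  48  47]
 [211 214 214 214 214 215 214 214 214 214 215 214 215 214 214 214 214 214 214 213 193 148  83  52  48  49  48  47  47  48  47  47  51  50  48  47  50  47]
 [239 239 239 234 229 228 228 229 229 228 229 229 228 229 235 238 238 237 237 238 225 187 114  57  50  48  51  49  49  50  50  47  49  49  48  50  51  51]
 [237 233 229 220 221 220 220 221 220 220 220 220 220 223 233 236 236 236 236 237 221 181 114  57  49  49  49  47  47  48  48  49  48  48  47  50  50  49]
 [225 220 220 220 220 220 220 221 220 220 219 220 220 231 237 236 236 236 236 237 220 181 118  58  46  49  48  47  48  50  47  48  49  50  50  49  49  50]
 [229 221 220 220 220 221 221 220 220 220 220 220 219 220 227 231 224 231 232 224 208 178 124  65  48  50  47  50  47  47  49  48  49  48  47  49  48  50]
 [221 221 220 2
[... 1180 characters left out ...]
113  92 109 138 144 147 146 145 143 163 188]
 [193 194 191 169 146 149 170 196 207 210 210 206 207 210 215 213 212 207 198 195 194 194 190 200 202 179 138 115  96 108 132 144 147 146 144 143 171 188]
 [194 191 174 151 152 169 208 225 225 224 225 225 227 222 218 217 214 202 196 196 195 192 189 199 196 162 131 116  96 117 128 142 146 146 144 143 141 169]
 [194 181 155 152 174 193 193 212 226 226 225 225 221 217 216 216 203 195 195 194 193 192 204 205 183 143 126 117  96 108 125 142 147 146 145 143 142 183]]
[ 0.44452545 -0.27099738] [ 0.44997777 -0.27408406] ang -29.259299818652003
[ 0.45523158 -0.2494424 ] [ 0.46079841 -0.25220921] ang -26.5436186869111
[[ 0.44419102 -0.26010998  0.03      ]]
```

```bash
python3 -m jog '{"offset":[[-0.001,-0.02,-0.03],[-0.001,-0.0165,-0.03],[0,0,-0.03],[0,0,-0.03],[0,0,-0.03],[0,0,-0.0173],[0,0,0],[0,0,0]],"yaw":[0,0,0,0,0,0,0,0],"jaw":[0,0,0,0.3,0.4,0.4,0.4,0.4]}' 30
python3 - <<'E'
from h import *
w=Wr(); print(w.t,closeang(w.R)); save(w.p,"w2.png",(100,60,460,420),1.6)
E
```

```text
clock: 5.03
position: [0.4563, -0.2557, 0.028]
ee_rot: [0.228, 0.974, 0.0, -0.0]
ft_force: [0.6, -0.1, -0.1]
grip_width: 0.6
grasp_force: 0.0
[ 0.45633264 -0.25570897  0.02799826] 63.6604615306805
```

View pics/w2.png

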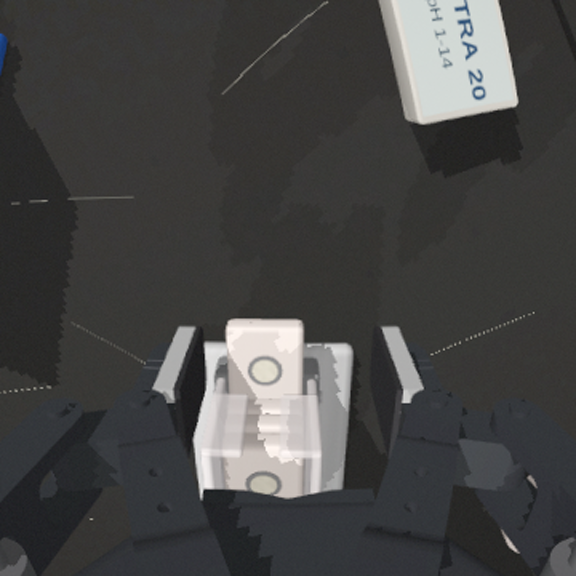

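```bash
python3 -m jog '{"offset":[[-0.002,-0.007,-0.0035],[0,0,0],[0,0,0]],"yaw":[-0.6,0,0],"jaw":[0.4,0.4,0.4]}'
python3 - <<'E'
from h import *
w=Wr(); print(w.t,closeang(w.R)); save(w.p,"w3.png",(170,220,350,400),3.2)
E
```

```text
clock: 5.33
position: [0.4546, -0.264, 0.0251]
ee_rot: [0.234, 0.972, 0.0, 0.001]
ft_force: [0.7, 0.2, 0.7]
grip_width: 0.598
grasp_force: 0.0
[ 0.45461613 -0.26403751  0.02512869] 62.956468149648714
```

View pics/w3.png

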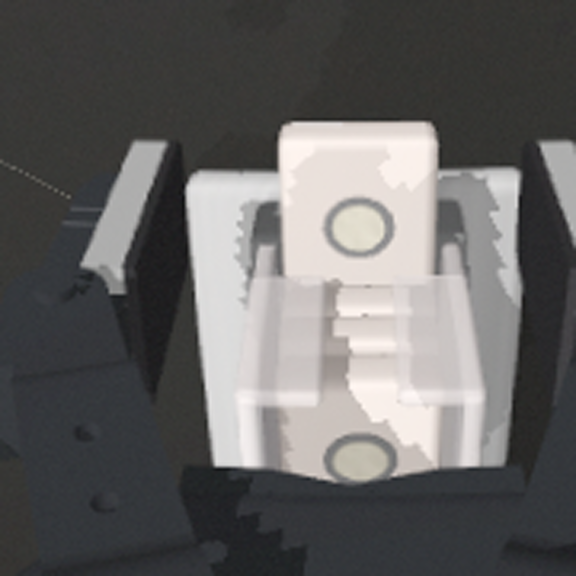

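The cassette tip is centred at about (358,130–280) between the pads, whose inner faces are at 185 and 520. I close on it.

```bash
python3 -m jog '{"offset":[[0,0,-0.001],[0,0,0],[0,0,0],[0,0,0],[0,0,0],[0,0,0]],"yaw":[0,0,0,0,0,0],"jaw":[1,1,1,1,1,1]}' 35
```

```text
clock: 5.88
position: [0.4544, -0.2632, 0.0233]
ee_rot: [0.233, 0.972, 0.0, 0.0]
ft_force: [-1.7, 0.6, 5.2]
grip_width: 0.264
grasp_force: 37.5
```

```bash
python3 -m jog '{"offset":[[-0.0071,0.0036,0],[-0.0071,0.0036,0],[-0.0071,0.0036,0],[-0.0071,0.0036,0],[-0.0071,0.0036,0],[-0.0071,0.0036,0],[-0.0071,0.0036,0],[-0.0071,0.0036,0],[-0.0036,0.0018,0],[0,0,0]],"yaw":[0,0,0,0,0,0,0,0,0,0],"jaw":[1,1,1,1,1,1,1,1,1,1]}'
python3 - <<'E'
from h import *
w=Wr(); print(w.t,closeang(w.R)); save(w.p,"w4.png",(130,140,430,420),2)
E
```

```text
clock: 6.72
position: [0.3928, -0.2321, 0.023]
ee_rot: [0.233, 0.972, 0.0, -0.0]
ft_force: [0.2, 1.0, 0.5]
grip_width: 0.266
grasp_force: 36.9
[ 0.39282101 -0.23209176  0.02301015] 63.00674096281735
```

View pics/w4.png

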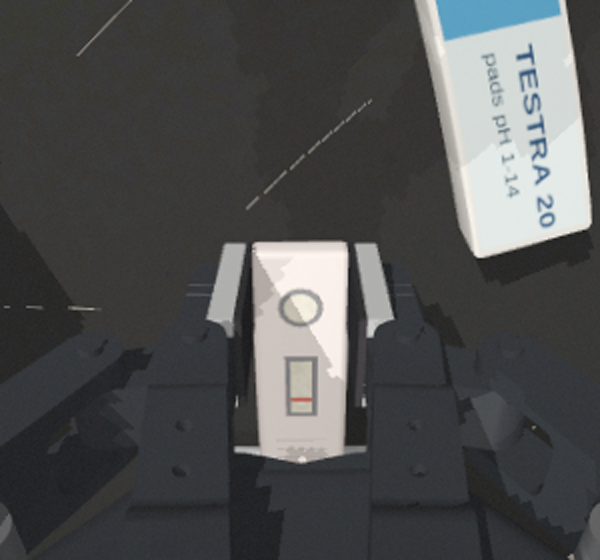

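The cassette is out, held at the end between the pads with window and well facing up. I lift it and carry it to the oblong tray.

```bash
python3 -m jog '{"offset":[[0,0,0.03],[0,0,0.035],[0.005,0.01,0.035],[0.015,0.037,0.035],[0.015,0.037,0],[0.015,0.037,0],[0.015,0.037,0],[0.015,0.037,0],[0.015,0.037,0],[0.015,0.037,0],[0.015,0.037,0],[0.015,0.037,0],[0.015,0.037,0],[0.015,0.037,0],[0.015,0.037,0],[0.015,0.037,0],[0.015,0.037,0],[0,0,0]],"yaw":[0,0,0,0,1,1,1,1,1,1,1,1,1,1,0,0,0,0],"jaw":[1,1,1,1,1,1,1,1,1,1,1,1,1,1,1,1,1,1]}'
python3 - <<'E'
from h import *
w=Wr(); print(w.t,closeang(w.R))
n=[(.638,.29),"cassette_tray"]
print(w.tip(n[1]),w.rect(n[1],n[0],.007)); save(w.p,"w5.png",scale=1.42)
p=manip.camera("top")
for n,z,xy in(("cassette_tray",.007,(.638,.29)),("dispenser",0,(.5,-.286)),): print(rect(p,n,xy,z))
E
```

```text
clock: 8.27
position: [0.6051, 0.2969, 0.1486]
ee_rot: [0.143, 0.99, 0.001, -0.001]
ft_force: [-1.5, 1.3, -1.0]
grip_width: 0.265
grasp_force: 36.9
[0.60506641 0.29688996 0.14855487] 73.52738804567392
[(0.69, [0.639, 0.2898, 0.0008])] (0.84, [0.626, 0.2935], [51.4, 78.7], 73.0, [0.6241, 0.2941])
(0.87, [0.6382, 0.2883], [45.8, 97.5], 76.9, [0.6447, 0.2847])
(0.75, [0.5111, -0.2895], [59.7, 100.5], 62.2, [0.5184, -0.2904])
```

View pics/w5.png

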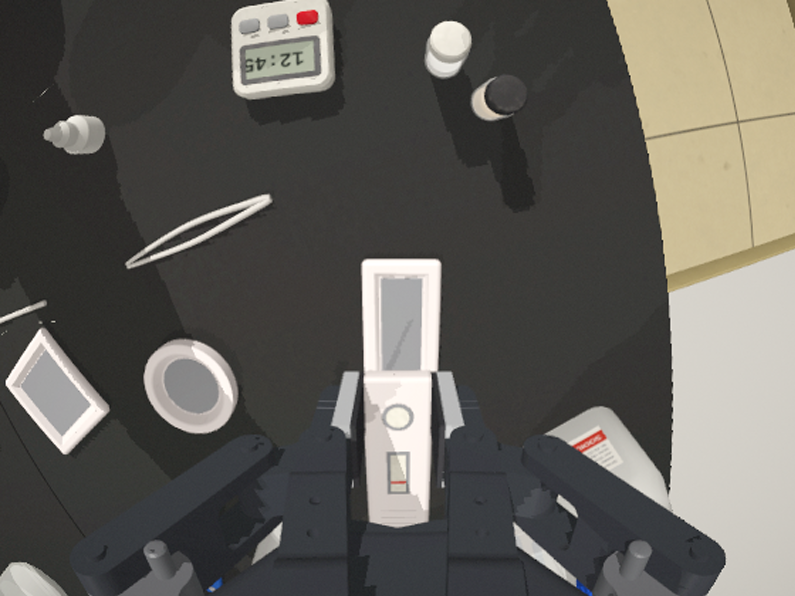

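Wrist view: the tray's near end is at (400,265) and the held cassette is aligned with it. Tray centre is about (0.637,0.290), yaw about −17°. I descend.

```bash
python3 -m jog '{"offset":[[0.004,0.0005,-0.03],[0.0035,0,-0.03],[0,0,-0.03],[0,0,-0.03],[0,0,-0.008],[0,0,0],[0,0,0]],"yaw":[-0.5,0,0,0,0,0,0],"jaw":[1,1,1,1,1,1,1]}'
python3 - <<'E'
from h import *
w=Wr(); print(w.t,closeang(w.R)); save(w.p,"w6.png",(170,140,390,380),2.4)
E
```

```text
clock: 9.15
position: [0.6138, 0.2875, 0.0241]
ee_rot: [0.152, 0.988, 0.0, 0.0]
ft_force: [0.8, -0.3, -0.6]
grip_width: 0.263
grasp_force: 36.9
[0.61381201 0.28745032 0.02408677] 72.46645162652393
```

View pics/w6.png

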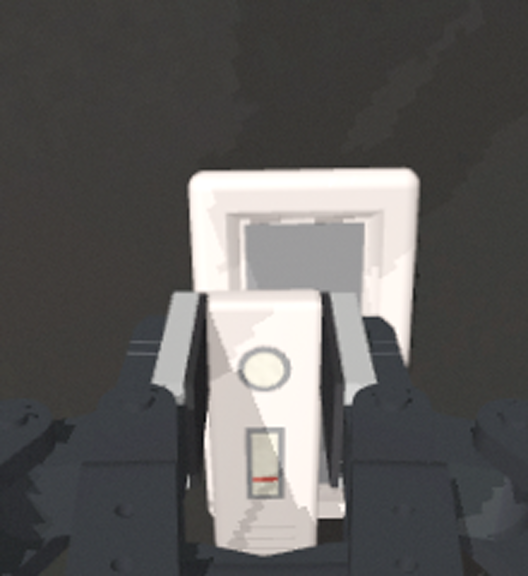

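```bash
python3 -m jog '{"offset":[[-0.001,0.01,0],[0,0,-0.008],[0,0,0],[0,0,0]],"yaw":[0.5,0,0,0],"jaw":[1,1,1,1]}'
python3 - <<'E'
from h import *
w=Wr(); print(w.t,closeang(w.R)); save(w.p,"w7.png",(170,140,390,380),2.4)
E
```

```text
clock: 9.53
position: [0.6118, 0.2981, 0.0145]
ee_rot: [0.147, 0.989, -0.0, -0.0]
ft_force: [-0.3, -0.2, -0.7]
grip_width: 0.265
grasp_force: 36.9
[0.61177478 0.29813281 0.01448699] 73.04859530110586
```

View pics/w7.png

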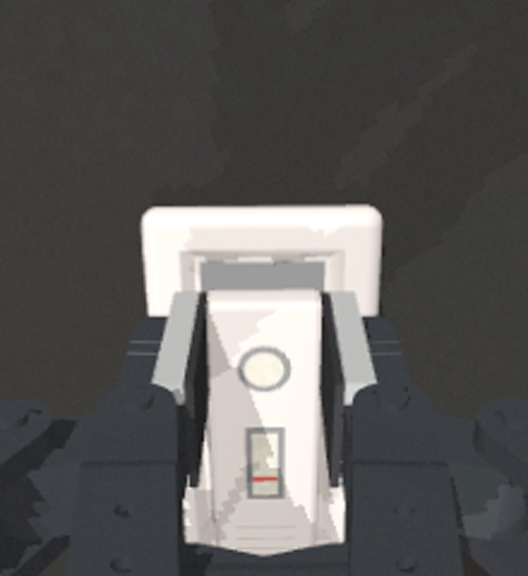

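```bash
python3 - <<'E'
from h import *
w=Wr(); d=np.array([-.956,.292])
a=w.onz(279.2,226.2,.006)[:2]; 
for r in(291,296,302): b=w.onz(279.8,140+r/2.4,.0215)[:2]; print(r,(a-b)@d, (b-w.t[:2])@d)
c=w.onz(279.2,140+248/2.4,.004)[:2]; print((a-w.t[:2])@d,(a-c)@d)
E
```

```text
291 0.01168662591738265 0.01238583421849106
296 0.012766655868217113 0.011305804267656597
302 0.014071788803103625 0.010000671332770087
0.02407246013587371 0.010029978671923769
```

The fit is within about 1 mm in both directions. I lower it and release.

```bash
python3 -m jog '{"offset":[[0.001,-0.0005,-0.0065],[0,0,0],[0,0,0],[0,0,0],[0,0,0],[0,0,0],[0,0,0.01],[0,0,0.03],[0,0,0.04],[0,0,0.03],[0,0,0]],"yaw":[0,0,0,0,0,0,0,0,0,0,0],"jaw":[1,1,0.55,0.55,0.55,0.55,0.55,0.55,0.55,0.5,0.5]}'
python3 - <<'E'
from h import *
w=Wr(); print(w.t,closeang(w.R)); save(w.p,"w8.png",(150,120,450,420),1.9)
for n in("cassette","cassette_tray","timer"): print(n,w.tip(n))
print(w.rect("cassette",(.637,.29),.012), w.rect("timer",(.44,.273),.016), manip.get_obs()["clock"])
E
```

```text
clock: 10.55
position: [0.6166, 0.2986, 0.1267]
ee_rot: [0.148, 0.989, 0.004, 0.004]
ft_force: [1.4, 0.1, 1.1]
grip_width: 0.501
grasp_force: 0.0
[0.61660442 0.29857329 0.12671626] 72.98906342725093
cassette []
cassette_tray [(0.62, [0.6379, 0.288, 0.0011])]
timer [(0.9, [0.4362, 0.2751, -0.0015])]
(0.58, [0.6376, 0.2902], [23.9, 72.5], 73.9, [0.6361, 0.2906]) (0.56, [0.4461, 0.2729], [63.5, 50.7], 75.1, [0.4482, 0.2717]) 10.85
```

View pics/w8.png

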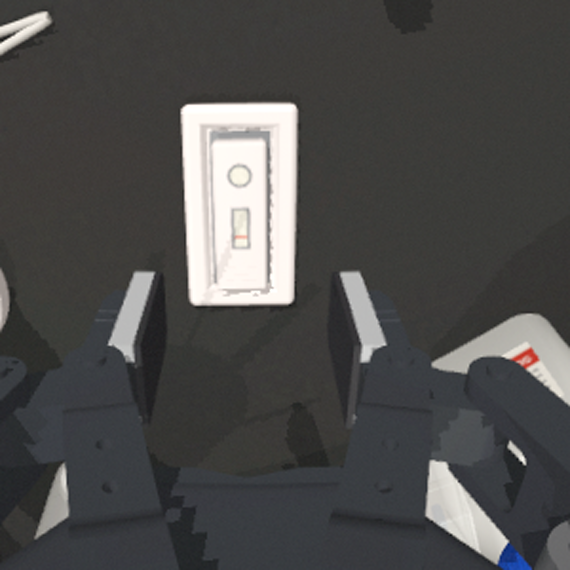

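Cassette lies flat, face up, in the pocket (crop (240,215), grey gap visible all round). Next, the timer.

```bash
python3 -m jog '{"offset":[[-0.03,-0.009,0.01],[-0.03,-0.009,0.01],[-0.03,-0.009,0],[-0.025,-0.009,0],[0,0,0],[0,0,0]],"yaw":[1,1,0.5,0.5,0,0],"jaw":[0.5,0.2,0,0,0,0]}'
python3 - <<'E'
from h import *
w=Wr(); print(w.t,closeang(w.R)); save(w.p,"w9.png",scale=1.42)
print(w.tip("timer"),w.rect("timer",(.44,.273),.016),w.rect("timer",(.44,.273),.012))
E
```

```text
clock: 11.35
position: [0.4968, 0.2611, 0.1377]
ee_rot: [0.121, 0.993, -0.0, -0.001]
ft_force: [-0.2, -0.5, 0.2]
grip_width: 0.996
grasp_force: 0.0
[0.4968377  0.26105829 0.13772602] 76.04462697323112
[(0.65, [0.4355, 0.2731, -0.0045])] (0.58, [0.4377, 0.273], [61.6, 59.1], 76.9, [0.4374, 0.2733]) (0.58, [0.438, 0.2728], [62.5, 60.0], 76.9, [0.4377, 0.2732])
```

View pics/w9.png

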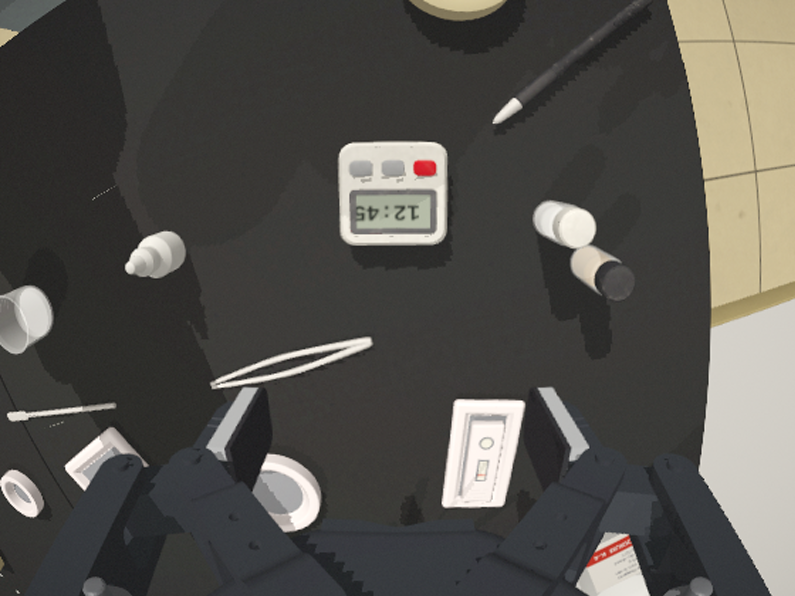

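```bash
python3 - <<'E'
from h import *
w=Wr(); C=np.array([.438,.273]); d=np.array([np.cos(np.radians(76.5)),np.sin(np.radians(76.5))]); n=np.array([d[1],-d[0]])
for q in((535,222),(540,205),(572,262),(580,285)):
    X=w.onz(q[0]/1.42,q[1]/1.42,0)[:2]-C; print(X+C,"along",X@d,"across",X@n)
E
```

```text
[0.4777979  0.35588384] along 0.08988438984625094 across 0.01934942723556883
[0.46787945 0.36116083] along 0.09270015488854022 across 0.008473145504404662
[0.50891818 0.37645529] along 0.1171523342008623 across 0.04480755064654027
[0.52574322 0.37997302] along 0.12450059641814866 across 0.060346511404772596
```

```bash
python3 -m jog '{"offset":[[-0.03,0.006,-0.01],[-0.0288,0.006,-0.02],[0,0,-0.03],[0,0,-0.03],[0,0,-0.02],[0,0,0],[0,0,0]],"yaw":[0.4,0,0,0,0,0,0],"jaw":[0,0,0,0,0,0,0]}'
```

```text
clock: 12.18
position: [0.4393, 0.2728, 0.0276]
ee_rot: [0.119, 0.993, -0.001, -0.001]
ft_force: [0.7, 0.7, 0.2]
grip_width: 0.999
grasp_force: 0.0
```

```bash
python3 -m jog '{"offset":[[-0.001,0,-0.0125],[0,0,-0.012],[0,0,0],[0,0,0],[0,0,0],[0,0,0],[0,0,0],[0,0,0],[0,0,0]],"yaw":[0,0,0,0,0,0,0,0,0],"jaw":[0,0,0,1,1,1,1,1,1]}' 40
```

```text
clock: 12.93
position: [0.439, 0.2736, 0.0048]
ee_rot: [0.118, 0.993, 0.001, 0.0]
ft_force: [-0.9, -1.4, 4.7]
grip_width: 0.712
grasp_force: 43.3
```

```bash
python3 -m jog '{"offset":[[0,0,0.02],[0,0,0.035],[0,0,0.04],[0.01,-0.01,0.04],[0.02,-0.026,0.01],[0.02,-0.026,0],[0.02,-0.026,0],[0.02,-0.026,0],[0.02,-0.026,0],[0.02,-0.026,0],[0.02,-0.026,0],[0.02,-0.026,0],[0,0,0],[0,0,0]],"yaw":[0,0,0,0,4.2,4.2,4.2,4.2,4.2,4.2,4.2,4.2,0,0],"jaw":[1,1,1,1,1,1,1,1,1,1,1,1,1,1]}'
python3 - <<'E'
from h import *
w=Wr(); print(w.t,closeang(w.R)); save(w.p,"w10.png",scale=1.42)
for n,xy,z in (("timer_tray",(.611,-.024),.009),("cup_seat",(.636,.126),.012),("cup",(.442,-.028),.036),("bottle",(.433,.117),.0)): print(n,w.tip(n),w.rect(n,xy,z))
E
```

```text
clock: 14.1
position: [0.6089, 0.0529, 0.1483]
ee_rot: [-0.172, 0.985, -0.0, 0.0]
ft_force: [0.2, 1.4, -0.5]
grip_width: 0.708
grasp_force: 44.1
[0.60892788 0.05292189 0.1482629 ] 109.7917860021414
timer_tray [(0.84, [0.6111, -0.0246, -0.0001]), (0.55, [0.6156, -0.1878, 0.0017])] (0.88, [0.61, -0.0232], [92.0, 94.4], 20.5, [0.6075, -0.0229])
cup_seat [] (0.79, [0.6193, 0.137], [71.7, 35.6], 41.9, [0.6187, 0.1374])
cup [] None
bottle [(0.95, [0.4344, 0.1225, -0.0016])] (0.34, [0.64, 0.2988], [33.0, 70.4], 73.4, [0.6399, 0.2979])
```

View pics/w10.png

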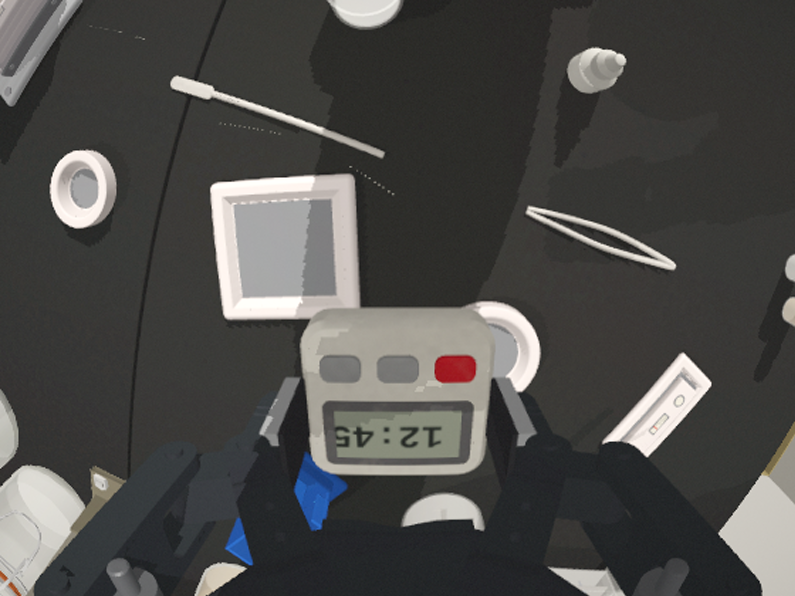

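Square tray centre is at picture (288,247), i.e. world (0.6105,−0.0235), yaw 20.5°. The timer is held level, so I move over and descend.

```bash
python3 -m jog '{"offset":[[0.0008,-0.035,0],[0.0008,-0.035,0],[0,-0.0064,-0.02],[0,0,-0.03],[0,0,-0.03],[0,0,-0.03],[0,0,0],[0,0,0]],"yaw":[0.7,0,0,0,0,0,0,0],"jaw":[1,1,1,1,1,1,1,1]}'
```

```text
clock: 15.22
position: [0.6088, -0.0208, 0.0373]
ee_rot: [-0.18, 0.984, 0.0, -0.001]
ft_force: [-1.4, 0.5, 1.1]
grip_width: 0.708
grasp_force: 44.0
```

```bash
python3 -m jog '{"offset":[[0.0017,-0.0027,-0.012],[0,0,0],[0,0,0]],"yaw":[-0.2,0,0],"jaw":[1,1,1]}'
python3 - <<'E'
from h import *
w=Wr(); print(w.t,closeang(w.R)); save(w.p,"w11.png",(150,130,410,400),2.1)
E
```

```text
clock: 15.47
position: [0.612, -0.0238, 0.0268]
ee_rot: [-0.178, 0.984, -0.0, 0.001]
ft_force: [-0.4, -0.0, -0.5]
grip_width: 0.709
grasp_force: 44.0
[ 0.61204387 -0.02384389  0.02680837] 110.48989520187796
```

View pics/w11.png

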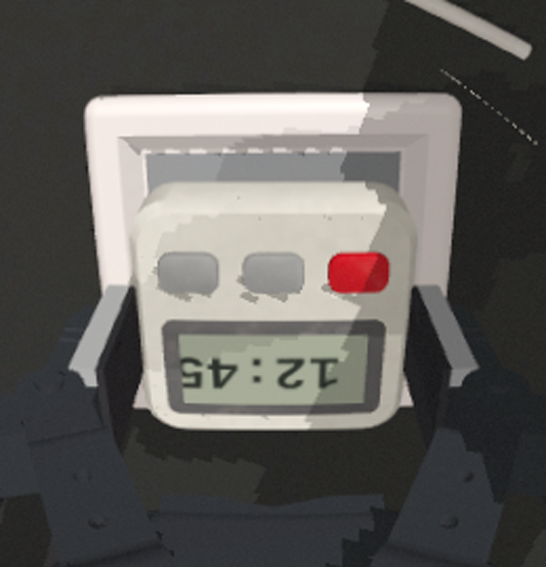

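Fourteen views are used, so from here I rely on numbers only. The timer is centred over the square tray (timer 273 against tray 274 in the crop). I lower it and release.

```bash
python3 -m jog '{"offset":[[-0.0005,0.0005,-0.009],[0,0,-0.0075],[0,0,0],[0,0,0]],"yaw":[0,0,0,0],"jaw":[1,1,1,1]}'
```

```text
clock: 15.85
position: [0.6105, -0.0231, 0.0089]
ee_rot: [-0.178, 0.984, 0.0, -0.001]
ft_force: [-0.7, -0.6, -0.8]
grip_width: 0.711
grasp_force: 46.5
```

```bash
python3 -m jog '{"offset":[[0,0,0],[0,0,0],[0,0,0],[0,0,0],[0,0,0.01],[0,0,0.03],[0,0,0.04],[0,0,0.04],[-0.02,0.02,0.02],[-0.03,0.035,0],[-0.03,0.035,0],[-0.03,0.035,0],[-0.02,0.01,0],[0,0,0],[0,0,0]],"yaw":[0,0,0,0,0,0,0,0,-4,-4,-4,-4,-4,0,0],"jaw":[0,0,0,0,0,0,0,0,0,0,0,0,0,0,0]}'
python3 - <<'E'
from h import *
w=Wr(); print(w.t,closeang(w.R))
for n,xy,z in (("timer",(.61,-.023),.02),("timer_tray",(.61,-.023),.009),("bottle",(.433,.117),.0),("bottle",(.433,.117),.03),("cup",(.442,-.028),.036)): print(n,w.tip(n),w.rect(n,xy,z))
p=manip.camera("top"); print(rect(p,"timer",(.61,-.023),.02),rect(p,"cassette",(.637,.29),.012))
cv2.imwrite("pics/t.png",p["frame"][:,:,::-1])
E
```

```text
clock: 17.1
position: [0.4891, 0.1027, 0.1504]
ee_rot: [-0.006, 1.0, 0.001, 0.0]
ft_force: [0.5, -0.7, 0.3]
grip_width: 0.998
grasp_force: 0.0
[0.48912431 0.10266082 0.15042062] 90.65170866054346
timer [] (0.64, [0.5854, -0.0413], [17.0, 52.1], 49.3, [0.5895, -0.0435])
timer_tray [] (0.87, [0.6085, -0.0209], [95.2, 98.3], 22.2, [0.5929, -0.0146])
bottle [(0.61, [0.4345, 0.1216, 0.0006])] None
bottle [(0.61, [0.4345, 0.1216, 0.0006])] None
cup [(0.62, [0.4374, -0.0284, -0.0047]), (0.26, [0.6337, 0.1262, 0.0008])] (0.75, [0.4409, -0.023], [56.5, 47.0], 86.9, [0.4396, -0.0222])
(0.64, [0.6105, -0.0231], [62.9, 64.7], 18.7, [0.6106, -0.0235]) (0.5, [0.6398, 0.2897], [25.7, 71.3], 72.5, [0.6397, 0.2896])
```

```bash
cat >> h.py <<'E'
from scipy.optimize import minimize
BOT=[(13.5,0),(13.5,28),(9,31),(9,36),(3,53)]; CUP=[(21.5,0),(23.5,36)]
def fit(px,frame,prof,xy,thr,half=30,z0=0.):
    """match silhouette (pixels brighter than the surround) of a body of revolution standing at xy"""
    a=np.linspace(0,2*np.pi,60); r=np.array([(q*np.cos(t),q*np.sin(t),z) for q,z in prof for t in a])/1000
    segs=[r[i*60:(i+2)*60] for i in range(len(prof)-1)]
    g=cv2.cvtColor(frame,cv2.COLOR_RGB2GRAY); S=4
    c=px(np.array([[xy[0],xy[1],z0+.02]]))[0].round().astype(int); x0,y0=c-half
    m=cv2.resize(g[y0:y0+2*half,x0:x0+2*half],None,fx=S,fy=S,interpolation=cv2.INTER_LINEAR)>thr
    n,l,st,cc=cv2.connectedComponentsWithStats(m.astype(np.uint8)); 
    d=np.hypot(*(cc[1:]-half*S).T)/np.sqrt(st[1:,4]); k=1+np.argmin(d); m=(l==k)
    cs,_=cv2.findContours(m.astype(np.uint8),cv2.RETR_EXTERNAL,cv2.CHAIN_APPROX_NONE); M=np.zeros(m.shape,np.uint8); cv2.drawContours(M,cs,-1,1,-1)
    def cost(q):
        im=np.zeros(M.shape,np.uint8)
        for s in segs:
            P=(px(s+[q[0]/1000,q[1]/1000,z0])-[x0,y0]+.5)*S-.5
            cv2.fillConvexPoly(im,cv2.convexHull((P*16).round().astype(np.int32)),1,shift=4)
        return 1-(im&M).sum()/max(1,(im|M).sum())
    q0=np.array(xy)*1000
    r=minimize(cost,q0,method="Nelder-Mead",options=dict(initial_simplex=[q0,q0+[6,0],q0+[0,6]],xatol=.05))
    return np.round(r.x/1000,4).tolist(),"IoU",round(1-r.fun,3),"area",int(M.sum())
def tproj(p): return lambda X: np.array([proj(p,x) for x in X])
E
python3 - <<'E'
from h import *
w=Wr();p=manip.camera("top");s=manip.camera("side")
for t in (80,100,120):
    print(t,"B",fit(w.px,w.p["frame"],BOT,(.434,.12),t,45),fit(tproj(p),p["frame"],BOT,(.434,.12),t,14),fit(tproj(s),s["frame"],BOT,(.434,.12),t,20))
    print("C",fit(w.px,w.p["frame"],CUP,(.441,-.028),t,50),fit(tproj(p),p["frame"],CUP,(.441,-.028),t,18),fit(tproj(s),s["frame"],CUP,(.441,-.028),t,24))
E
```

```text
80 B ([0.4325, 0.1188], 'IoU', np.float64(0.982), 'area', 14568) ([0.416, 0.1499], 'IoU', np.float64(0.199), 'area', 6077) ([0.4336, 0.1178], 'IoU', np.float64(0.824), 'area', 2509)
C ([0.4409, -0.0284], 'IoU', np.float64(0.975), 'area', 42419) ([0.4413, -0.0259], 'IoU', np.float64(0.922), 'area', 3183) ([0.4435, -0.0313], 'IoU', np.float64(0.856), 'area', 4264)
100 B ([0.4323, 0.1188], 'IoU', np.float64(0.971), 'area', 14134) ([0.4287, 0.1499], 'IoU', np.float64(0.228), 'area', 5288) ([0.4339, 0.1169], 'IoU', np.float64(0.885), 'area', 2276)
C ([0.4409, -0.0282], 'IoU', np.float64(0.98), 'area', 41501) ([0.4415, -0.0263], 'IoU', np.float64(0.971), 'area', 2908) ([0.4425, -0.0297], 'IoU', np.float64(0.925), 'area', 3958)
120 B ([0.4322, 0.1188], 'IoU', np.float64(0.945), 'area', 13737) ([0.4317, 0.1218], 'IoU', np.float64(0.766), 'area', 897) ([0.4336, 0.1159], 'IoU', np.float64(0.922), 'area', 2070)
C ([0.4407, -0.028], 'IoU', np.float64(0.973), 'area', 40635) ([0.4419, -0.0271], 'IoU', np.float64(0.896), 'area', 2613) ([0.4434, -0.0297], 'IoU', np.float64(0.954), 'area', 3662)
```

```bash
python3 -m jog '{"offset":[[-0.028,0.008,0],[-0.0286,0.0081,0],[0,0,-0.03],[0,0,-0.03],[0,0,-0.02],[0,0,0],[0,0,0]],"yaw":[0,0,0,0,0,0,0],"jaw":[0,0,0,0,0,0,0]}' 30
```

```text
clock: 18.53
position: [0.4326, 0.1176, 0.0693]
ee_rot: [-0.004, 1.0, -0.001, -0.001]
ft_force: [-0.2, -0.6, 0.2]
grip_width: 1.001
grasp_force: 0.0
```

```bash
python3 -m jog '{"offset":[[0,0.001,-0.03],[0,0,-0.025],[0,0,0],[0,0,0],[0,0,0],[0,0,0],[0,0,0],[0,0,0],[0,0,0],[0,0,0],[0,0,0]],"yaw":[0,0,0,0,0,0,0,0,0,0,0],"jaw":[0,0,0.3,0.5,0.58,0.64,0.7,0.8,1,1,1]}' 30
```

```text
clock: 19.45
position: [0.4342, 0.1193, 0.016]
ee_rot: [-0.004, 1.0, 0.001, 0.001]
ft_force: [-1.7, -0.7, 10.1]
grip_width: 0.29
grasp_force: 28.9
```

```bash
python3 -m jog '{"offset":[[0,0,0.02],[0,0,0.035],[0,0,0.04],[0.005,-0.01,0.03],[0.02,-0.032,0],[0.02,-0.032,0],[0.02,-0.032,0],[0.02,-0.032,0],[0.02,-0.032,0],[0.02,-0.032,0],[0.02,-0.032,0],[0,0,0],[0,0,0]],"yaw":[0,0,0,0,0,0,0,0,0,0,0,0,0],"jaw":[1,1,1,1,1,1,1,1,1,1,1,1,1]}'
python3 - <<'E'
from h import *
w=Wr(); p=manip.camera("top"); s=manip.camera("side"); print(w.t,closeang(w.R))
SOC=[(28,0),(28,14)]; SEAT=[(37.5,0),(37.5,12)]
for t in(110,140): print(fit(w.px,w.p["frame"],SOC,(.615,-.186),t,50),fit(tproj(p),p["frame"],SOC,(.615,-.186),t,20))
for t in(110,140): print(fit(w.px,w.p["frame"],SEAT,(.636,.126),t,60),fit(tproj(p),p["frame"],SEAT,(.636,.126),t,22))
for n in("bottle","bottle_socket"): print(n,w.tip(n),w.rect(n,(.615,-.186),.014))
# shelf rail end
e1,d1=ray(p,(257,141));e2,d2=ray(s,(232,133)); A=np.c_[d1,-d2]; q=np.linalg.lstsq(A,e2-e1,rcond=None)[0]; print(e1+d1*q[0],e2+d2*q[1])
E
```

```text
clock: 20.53
position: [0.5782, -0.1176, 0.1397]
ee_rot: [-0.003, 1.0, -0.001, 0.0]
ft_force: [0.5, 1.3, -0.7]
grip_width: 0.285
grasp_force: 29.7
[ 0.57822148 -0.11761127  0.13973584] 90.29545925456782
([0.6148, -0.1864], 'IoU', np.float64(0.987), 'area', 46306) ([0.6151, -0.1839], 'IoU', np.float64(0.376), 'area', 9384)
([0.6151, -0.1866], 'IoU', np.float64(0.97), 'area', 45310) ([0.6151, -0.1882], 'IoU', np.float64(0.624), 'area', 2491)
([0.6349, 0.1265], 'IoU', np.float64(0.98), 'area', 43986) ([0.6351, 0.1288], 'IoU', np.float64(0.972), 'area', 7341)
([0.6351, 0.1268], 'IoU', np.float64(0.964), 'area', 43084) ([0.6349, 0.1283], 'IoU', np.float64(0.972), 'area', 6965)
bottle [(0.77, [0.5798, -0.1161, 0.1233]), (0.17, [0.44, -0.0272, -0.0014])] (0.75, [0.6557, -0.117], [47.0, 90.7], 88.5, [0.6496, -0.117])
bottle_socket [(0.59, [0.6173, -0.1887, 0.002])] (0.8, [0.6128, -0.1852], [54.3, 58.5], 63.5, [0.6118, -0.1846])
[ 0.73262317 -0.11177593  0.36490479] [ 0.73422537 -0.1115389   0.36522011]
```

```bash
python3 -m jog '{"offset":[[0.0125,-0.023,0],[0.0125,-0.023,0],[0.0125,-0.023,0],[0,0,-0.03],[0,0,-0.03],[0,0,-0.02],[0,0,0],[0,0,0]],"yaw":[0,0,0,0,0,0,0,0],"jaw":[1,1,1,1,1,1,1,1]}'
python3 - <<'E'
from h import *
w=Wr(); print(w.t)
for t in(90,120): print(fit(w.px,w.p["frame"],BOT,w.t[:2],t,60,z0=w.t[2]-.016))
E
```

```text
clock: 21.55
position: [0.615, -0.1835, 0.0592]
ee_rot: [-0.005, 1.0, 0.0, -0.001]
ft_force: [0.1, 0.3, 1.6]
grip_width: 0.285
grasp_force: 29.7
[ 0.61503481 -0.18351126  0.05918902]
([0.604, -0.1815], 'IoU', np.float64(0.501), 'area', 114672)
([0.6039, -0.1851], 'IoU', np.float64(0.509), 'area', 111934)
```

```bash
python3 -m jog '{"offset":[[0.001,-0.0035,-0.02],[0,0,0],[0,0,0]],"yaw":[0,0,0],"jaw":[1,1,1]}'
```

```text
clock: 21.85
position: [0.6167, -0.1876, 0.0406]
ee_rot: [-0.004, 1.0, 0.0, 0.0]
ft_force: [-0.7, -0.1, 0.1]
grip_width: 0.286
grasp_force: 29.7
```

```bash
python3 -m jog '{"offset":[[-0.0005,0.0005,-0.01],[0,0,-0.01],[0,0,0],[0,0,0]],"yaw":[0,0,0,0],"jaw":[1,1,1,1]}'
```

```text
clock: 22.18
position: [0.616, -0.1869, 0.0191]
ee_rot: [-0.005, 1.0, 0.0, -0.0]
ft_force: [-0.7, 0.7, 0.1]
grip_width: 0.286
grasp_force: 33.3
```

```bash
python3 -m jog '{"offset":[[0,0,0],[0,0,0],[0,0,0],[0,0,0],[0,0,0],[0,0,0.02],[0,0,0.035],[0,0,0.04],[0,0,0.035],[-0.02,0.025,0],[-0.03,0.035,0],[-0.03,0.035,0],[-0.03,0.035,0],[-0.015,0.015,0],[0,0,0],[0,0,0]],"yaw":[0,0,0,0,0,0,0,0,0,0,0,0,0,0,0,0],"jaw":[0.6,0.4,0.3,0.3,0.3,0.3,0.3,0.3,0,0,0,0,0,0,0,0]}'
python3 - <<'E'
from h import *
w=Wr(); p=manip.camera("top"); s=manip.camera("side"); print(w.t,closeang(w.R))
for t in(80,100): print(fit(w.px,w.p["frame"],CUP,(.441,-.028),t,55))
for q in(w.p,p,s): print([(round(d["score"],2),np.round(d["at"],4).tolist()) for d in manip.tip_of(q,"bottle")],rect(q,"bottle",(.615,-.186),.03) if q is not w.p else w.rect("bottle",(.615,-.186),.03))
for z in (0.004,.016): print([np.round(proj(s,(.615,-.186,z))),np.round(proj(p,(.615,-.186,z+.053)))])
E
```

```text
clock: 23.52
position: [0.4995, -0.0511, 0.1499]
ee_rot: [-0.006, 1.0, 0.001, 0.001]
ft_force: [-0.2, -0.2, 0.5]
grip_width: 0.995
grasp_force: 0.0
[ 0.49948146 -0.05114308  0.14987125] 90.6351300944984
([0.4407, -0.0276], 'IoU', np.float64(0.97), 'area', 45555)
([0.4407, -0.0278], 'IoU', np.float64(0.986), 'area', 44797)
[(0.53, [0.6169, -0.1847, 0.0041])] None
[(0.45, [0.6112, -0.1862, 0.0004])] None
[(0.55, [0.6152, -0.186, 0.0038]), (0.27, [0.619, -0.1841, -0.0])] (0.48, [0.6148, -0.1822], [24.3, 72.8], 9.1, [0.6142, -0.178])
[array([275., 220.]), array([284., 197.])]
[array([275., 218.]), array([284., 197.])]
```

```bash
python3 -m jog '{"offset":[[-0.0295,0.0115,0],[-0.0293,0.0118,0],[0,0,-0.03],[0,0,-0.035],[0,0,-0.025],[0,0,0],[0,0,0]],"yaw":[0,0,0,0,0,0,0],"jaw":[0,0,0,0,0,0,0]}' 20
```

```text
clock: 24.55
position: [0.4402, -0.0294, 0.0592]
ee_rot: [-0.004, 1.0, -0.001, -0.001]
ft_force: [0.3, 0.5, 0.7]
grip_width: 0.997
grasp_force: 0.0
```

```bash
python3 -m jog '{"offset":[[0,0.0016,-0.025],[0,0,-0.023],[0,0,0],[0,0,0],[0,0,0],[0,0,0],[0,0,0],[0,0,0],[0,0,0],[0,0,0],[0,0,0]],"yaw":[0,0,0,0,0,0,0,0,0,0,0],"jaw":[0,0,0,0.25,0.35,0.4,0.45,0.5,0.7,0.7,0.7]}' 20
```

```text
clock: 25.47
position: [0.4419, -0.0272, 0.0129]
ee_rot: [-0.004, 1.0, 0.0, 0.001]
ft_force: [-2.6, 0.3, 12.9]
grip_width: 0.535
grasp_force: 18.6
```

```bash
python3 -m jog '{"offset":[[0,0,0.01],[0,0,0.02],[0,0,0.03],[0,0,0.03],[0.01,0.01,0.03],[0.018,0.014,0],[0.018,0.014,0],[0.018,0.014,0],[0.018,0.014,0],[0.018,0.014,0],[0.018,0.014,0],[0.018,0.014,0],[0,0,0],[0,0,0]],"yaw":[0,0,0,0,0,0,0,0,0,0,0,0,0,0],"jaw":[0.7,0.7,0.7,0.7,0.7,0.7,0.7,0.7,0.7,0.7,0.7,0.7,0.7,0.7]}'
python3 - <<'E'
from h import *
w=Wr(); p=manip.camera("top"); s=manip.camera("side"); print(w.t,w.tip("cup"))
SEAT=[(37.5,0),(37.5,12)]
for t in(110,140): print(fit(w.px,w.p["frame"],SEAT,(.635,.127),t,70))
print("beaker base",onz(s,(198,283),0),onz(s,(186,275),0),onz(s,(211,280),0))
print("pen tips lo",[np.round(onz(p,(u/1.42,v/1.42),z),3) for (u,v) in((268,185),(225,165),(213,203),(248,218)) for z in(.1,.15)])
E
```

```text
clock: 26.63
position: [0.5772, 0.0812, 0.132]
ee_rot: [-0.005, 1.0, -0.0, 0.0]
ft_force: [0.1, -0.7, 0.1]
grip_width: 0.536
grasp_force: 20.6
[0.57718404 0.08124327 0.13200213] [(0.74, [0.5733, 0.0824, 0.116]), (0.71, [0.6172, -0.1833, 0.0031])]
([0.6388, 0.1004], 'IoU', np.float64(0.501), 'area', 148734)
([0.6401, 0.0959], 'IoU', np.float64(0.52), 'area', 139751)
beaker base [0.79277651 0.16294704 0.        ] [0.83845279 0.13369689 0.        ] [0.75786237 0.14416121 0.        ]
pen tips lo [array([0.816, 0.107, 0.1  ]), array([0.805, 0.098, 0.15 ]), array([0.859, 0.201, 0.1  ]), array([0.847, 0.188, 0.15 ]), array([0.777, 0.225, 0.1  ]), array([0.767, 0.212, 0.15 ]), array([0.744, 0.149, 0.1  ]), array([0.736, 0.139, 0.15 ])]
```

```bash
python3 -m jog '{"offset":[[0.0198,0.0155,0],[0.0198,0.0155,0],[0.0197,0.0153,0],[0,0,-0.025],[0,0,-0.03],[0,0,-0.025],[0,0,0],[0,0,0]],"yaw":[0,0,0,0,0,0,0,0],"jaw":[0.7,0.7,0.7,0.7,0.7,0.7,0.7,0.7]}'
```

```text
clock: 27.5
position: [0.6352, 0.1263, 0.0512]
ee_rot: [-0.004, 1.0, -0.0, -0.001]
ft_force: [0.2, 0.5, 0.4]
grip_width: 0.527
grasp_force: 20.7
```

```bash
python3 -m jog '{"offset":[[0.0012,0.0008,-0.012],[0,0,-0.011],[0,0,0],[0,0,0]],"yaw":[0,0,0,0],"jaw":[0.7,0.7,0.7,0.7]}'
```

```text
clock: 27.83
position: [0.6371, 0.1278, 0.0283]
ee_rot: [-0.004, 1.0, 0.0, -0.0]
ft_force: [-0.1, -0.3, -0.3]
grip_width: 0.536
grasp_force: 20.7
```

```bash
python3 -m jog '{"offset":[[-0.0005,-0.0003,-0.006],[0,0,-0.0045],[0,0,0],[0,0,0]],"yaw":[0,0,0,0],"jaw":[0.7,0.7,0.7,0.7]}'
```

```text
clock: 28.17
position: [0.6368, 0.1275, 0.0178]
ee_rot: [-0.004, 1.0, -0.0, -0.0]
ft_force: [0.4, 0.0, -0.0]
grip_width: 0.534
grasp_force: 20.7
```

Now about 1 mm above the floor. I lower that last bit, release gently, lift and check.

```bash
python3 -m jog '{"offset":[[0,0,-0.001],[0,0,0],[0,0,0],[0,0,0],[0,0,0],[0,0,0],[0,0,0],[0,0,0.02],[0,0,0.035],[0,0,0.04],[0,0,0.03],[-0.03,-0.02,0],[-0.03,-0.02,0],[-0.03,-0.02,0],[-0.03,-0.02,0],[0,0,0],[0,0,0]],"yaw":[0,0,0,0,0,0,0,0,0,0,0,0,0,0,0,0,0],"jaw":[0.6,0.45,0.35,0.2,0,0,0,0,0,0,0,0,0,0,0,0,0]}'
python3 - <<'E'
from h import *
p=manip.camera("top"); s=manip.camera("side"); w=Wr(); print(w.t)
for c,q in(("top",p),("side",s),("wrist",w.p)):
    for n in "cassette top_cassette timer bottle cup".split():
        print(c,n,[(round(d["score"],2),np.round(d["at"],4).tolist()) for d in manip.tip_of(q,n)][:3])
print(rect(p,"cup",(.635,.127),.04),rect(p,"timer",(.61,-.023),.02),rect(p,"cassette",(.637,.29),.012))
for t in(80,): print(fit(tproj(s),s["frame"],[(37.5,0),(37.5,12)],(.635,.127),t,40))
E
```

```text
clock: 29.58
position: [0.5157, 0.0466, 0.1423]
ee_rot: [-0.004, 1.0, 0.001, 0.0]
ft_force: [0.5, 0.7, 0.6]
grip_width: 1.0
grasp_force: 0.0
[0.51740892 0.04808855 0.14238404]
top cassette [(0.59, [0.6395, 0.2843, 0.0006])]
top top_cassette [(0.53, [0.5001, -0.2896, 0.038])]
top timer [(0.63, [0.6096, -0.025, 0.0029])]
top bottle [(0.54, [0.6159, -0.185, 0.0018])]
top cup [(0.69, [0.638, 0.126, 0.0002])]
side cassette [(0.68, [0.6386, 0.29, 0.004])]
side top_cassette []
side timer [(0.78, [0.6115, -0.0253, 0.0066])]
side bottle [(0.41, [0.6133, -0.1895, 0.0033])]
side cup [(0.61, [0.6314, 0.1271, 0.0015])]
wrist cassette [(0.68, [0.6416, 0.2925, 0.0066])]
wrist top_cassette []
wrist timer [(0.96, [0.6016, -0.0202, 0.002])]
wrist bottle [(0.58, [0.6168, -0.1832, 0.0023])]
wrist cup [(0.65, [0.6313, 0.1288, 0.0007])]
(0.63, [0.635, 0.126], [44.4, 47.6], 0.1, [0.6359, 0.1271]) (0.6, [0.6106, -0.0228], [58.1, 62.8], 20.2, [0.6103, -0.0229]) None
([0.6356, 0.1266], 'IoU', np.float64(0.779), 'area', 8485)
```

All five things read within a few millimetres of their targets. The release heights also match the holder floors: timer 4.1 mm and cup 3.9 mm above the worktop, and the bottle in contact. I hand in.

```bash
python3 -c "
from workcell import manip
print(manip.hand_in())"
```

```text
the job is handed in; nothing more can be done
None
```

The job is handed in at about 30 s on the robot's clock: the cassette lies face up in the oblong tray, and the timer, bottle and cup sit in their holders by the final measurements (only the cassette was confirmed by eye), with the other cassettes still in the dispenser.

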